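Close the sorted storage boxes with their own lids

ROBOT

A 7-joint arm with a two-finger parallel gripper is mounted at the origin on the work surface. World frame = base frame: x ahead of the robot, y to its left, z up, the work surface at z = 0. Lengths are in m, angles in rad, forces in N, time in s.
With the tool pointing down it reaches from about 0.375 to 0.925 m from the base axis. Payload 3.1 kg.
Tool frame: the origin (TCP) lies midway between the tips of the shut fingers; the grasp point (between the pads) lies 19 mm behind it; z points along the fingers, x is the direction in which the jaws open and shut, and the axes are right-handed (so a half turn about z gives the same grasp; the last joint's range is limited). The gripper opens to 85 mm and grips with 20 to 120 N. Pads are 22 mm wide; open, the fingers measure 114 mm over their backs; the gripper's body (76 mm by 85 mm) begins 54 mm behind the grasp point. The pads swing forward as they close: fully open they stand 13 mm farther back than shut.
Start: joints at [1.193, 0.383, 0.044, 1.598, -0.018, 1.161, -0.05], TCP at [0.18, -0.625, 0.231] pointing down, gripper open.
Joint ranges: [-2.61, 2.61], [-0.41, 2.15], [-1.48, 1.57], [0, 2.5], [-1.57, 4.71], [0.05, 1.97], [-2.85, 2.85]. Speed limits (rad/s): [2.79, 2.79, 3.14, 3.14, 3.14, 3.14, 3.14].

INTERFACE

Orientations are given as a unit quaternion [x, y, z, w].
In Python, from rig import ctrl gives the robot as it stands.
- The arm moves only by the tool carry_out, never from a script. Its argument "commands" is one flat list of numbers, 7 for each row, row after row: the shift along the tool's x, y, z in mm, then the turn, a rotation vector about the tool's x, y, z in rad, then the opening, from 0 (shut) to 1 (fully open). A call has exactly 8 rows; each row is the pose to reach, as a shift and turn from the pose measured when the call began, along the tool's axes at that moment; what a row does not reach only later rows make up. A row lasts 1/10 s, in which the tool goes at most 50 mm and 8.59 degrees, less where a joint would pass 70% of its speed; a pose out of reach is approached as far as the arm can. A call with a gripper value outside its range is refused whole. The fingers move at their own pace and stop on an object; "squeeze" is the grip in N (left out, the last holds). Time passes only in rows, so rows that repeat a pose let the fingers close, or fill a call up. It gives the time, the measured TCP pose, the force and the opening at its end, in the units of the state.
- ctrl.sense(): the state, without advancing time (a new reading comes with each control period).
- ctrl.get_image(name): name is "scene" or "top" or "wrist"; returns a dict with "frame" (384x512x3 uint8, red, green, blue), "fov_y" (degrees; the focal length in pixels is half the picture's height over the tangent of half this angle, whatever the lens; pixels are square), "cx", "cy" (the principal point, pixels), "R" (3x3) and "t" (3): a world point X has camera coordinates R X + t. Camera axes: x right, y down, z forward; pixel columns grow to the right and rows downward; lengths in m; the calibration is good to about 2 mm. The wrist camera is an equidistant fisheye: a pixel r from the principal point sees the ray r / f radians off the axis. A picture is of the moment at which its call begins. There is no depth.
- ctrl.hand_in(): hands the job in, once; it reports no verdict.
Trained networks look in the newest picture that a camera, given by its name, has taken for a name from the list of things; names that differ only in an ending like _2 or _b are one class to them, and where a whole thing is asked for, a point or a joint stands for the part that bears it (a point fixed in the world has none). Each returns a list of dicts, best first, with "conf" (0 to 1); they miss things now and then, are a little off and sometimes report something else, mostly with a low value. They report only what shows in the picture. A call takes as long as a camera call. They do not tell look-alikes from the thing itself.
- ctrl.trace(target, camera): "pixels" (384x512 bool, what is visible of it).
- ctrl.tip_of(target, camera): "position" ([x, y, z] in m, in world coordinates, good to about 4 mm: a listed point, or the origin of a listed thing).
The state is a dict: "clock": time; "joints": joint angles; "qvel": joint speeds; "tau": joint torques, N m; "tool_pos": TCP position; "orientation": TCP orientation; "contact_force": force on the tool from outside, world axes, zero at the start; "wrist_torque": the same for the moment, N m; "finger_gap": opening from 0.0 (shut) to 1.0 (fully open).
Only numpy, scipy, OpenCV 4.12 (cv2) and the standard library are available. Lean on these libraries where they do the work, as an engineer would, in place of code of your own. Each camera call takes 0.05 s, during which the arm holds its last target.

TASK

The four small storage boxes on the table have been filled and are to go back on the shelf: put each lid on the box it fits (oblong, square, large round and small round), so that it lies flat and fully down on the rim all round. Leave the boxes standing where they are, and do not knock the glass jar or the wooden spool that stand among them.

Things in the scene. Friction and masses are not known exactly. Their poses are not given: they have to be found in the camera images.
- oblong_lid_grip (a point): Loose off-white oblong lid, 122 mm (x) by 78 mm (y). Grey bridge grip: bar 60 mm along x, 16 mm wide (pinch across y). Origin: mid-grip on the lid's axis, 39 mm above its underside, 25 mm above the plate, 7 mm below the grip's top; z up. A tapered plug under the 4 mm plate reaches 10 mm into the mouth (3.5 mm play); seated, the origin is 29 mm above the mouth. 0.1 kg. Fits with its x along the box's x, either way.
- square_lid_grip (a point): Loose off-white square lid, 90 mm by 90 mm, sides along x and y. Grey bridge grip: bar 60 mm along x, 16 mm wide (pinch across y). Origin: mid-grip on the lid's axis, 39 mm above its underside, 25 mm above the plate, 7 mm below the grip's top; z up. A tapered plug under the 4 mm plate reaches 10 mm into the mouth (3.5 mm play); seated, the origin is 29 mm above the mouth. 0.1 kg. Fits any of four ways round.
- large_round_lid_grip (a point): Loose off-white large round lid, 110 mm across. Grey knob 28 mm across. Origin: mid-grip on the lid's axis, 39 mm above its underside, 25 mm above the plate, 7 mm below the grip's top; z up. A tapered plug under the 4 mm plate reaches 10 mm into the mouth (3.5 mm play); seated, the origin is 29 mm above the mouth. 0.1 kg. Turned anyhow.
- small_round_lid_grip (a point): Loose off-white small round lid, 78 mm across. Grey knob 28 mm across. Origin: mid-grip on the lid's axis, 39 mm above its underside, 25 mm above the plate, 7 mm below the grip's top; z up. A tapered plug under the 4 mm plate reaches 10 mm into the mouth (3.5 mm play); seated, the origin is 29 mm above the mouth. 0.1 kg. Turned anyhow.
- oblong_box_mouth (a point): Open milky plastic oblong box holding wooden clothes pegs, outside 116 mm (x) by 72 mm (y), 50 mm high. The origin is the centre of its open mouth, level with the rim; z is up. 3 mm walls; 1.2 kg, stands loose on the table. 
- square_box_mouth (a point): Open milky plastic square box holding thread reels, outside 84 mm by 84 mm with sides along x and y, 58 mm high. The origin is the centre of its open mouth, level with the rim; z is up. 3 mm walls; 1.2 kg, stands loose on the table. 
- large_round_box_mouth (a point): Open milky plastic round box holding wooden furniture knobs, outside diameter 104 mm, 62 mm high. The origin is the centre of its open mouth, level with the rim; z is up. 3 mm walls; 1.2 kg, stands loose on the table. 
- small_round_box_mouth (a point): Open milky plastic round box holding small metal discs, outside diameter 72 mm, 55 mm high. The origin is the centre of its open mouth, level with the rim; z is up. 3 mm walls; 1.2 kg, stands loose on the table. 
- jar_mid (a point): Small amber glass jar with a steel cap, 44 mm across and 58 mm high, standing loose among the boxes; to be left alone. The origin is its centre, half-way up.
- spool_mid (a point): Bare wooden spool, 38 mm across the flanges and 45 mm high, standing loose among the boxes; to be left alone. The origin is its centre, half-way up.
Not all that is in view belongs to the job. Leave any blue or turquoise look-alike of the part that bears oblong_lid_grip alone.

How it is judged:
At the end, for the whole second after the job is handed in: Each of the four lids rests on its own box: its axis within 10 mm of the middle of the mouth, its plate down on the rim (within 3 mm), lid and box level within 0.06 rad, the lids at rest (horizontal distance between oblong_lid_grip and oblong_box_mouth below 0.01 m and z of oblong_lid_grip in the frame of oblong_box_mouth between 0.026 and 0.032 m and angle between each of oblong_lid_grip, oblong_box_mouth, square_lid_grip, square_box_mouth, large_round_lid_grip, large_round_box_mouth, small_round_lid_grip, small_round_box_mouth's own z axis and vertical below 0.06 rad and linear speed of each of oblong_lid, square_lid, large_round_lid, small_round_lid below 0.02 m/s and horizontal distance between square_lid_grip and square_box_mouth below 0.01 m and z of square_lid_grip in the frame of square_box_mouth between 0.026 and 0.032 m and horizontal distance between large_round_lid_grip and large_round_box_mouth below 0.01 m and z of large_round_lid_grip in the frame of large_round_box_mouth between 0.026 and 0.032 m and horizontal distance between small_round_lid_grip and small_round_box_mouth below 0.01 m and z of small_round_lid_grip in the frame of small_round_box_mouth between 0.026 and 0.032 m); the robot touches nothing.
It fails at once if a box is pushed more than 40 mm from where it stood (distance of any of oblong_box_mouth, square_box_mouth, large_round_box_mouth, small_round_box_mouth from where it was at the start of the episode above 0.04 m).
It fails at once if the glass jar or the wooden spool is pushed more than 30 mm or knocked over (distance of any of jar_mid, spool_mid from where it was at the start of the episode above 0.03 m or angle between any of jar_mid, spool_mid's own z axis and vertical above 0.5 rad).
It also fails if it takes over 118 s, if anything falls off the work surface, if the arm or the gripper's body presses on something with over 40 N, if the wrist force passes 120 N, or if a joint passes its speed limit or range.

## Working session

There is one attempt and no reset: what is moved stays moved. The work goes in short steps, Python scripts to look and compute and a tool call to move; the robot and the scene stay as the last step left them, time stands still between calls to the robot, and variables do not carry over. Pictures are saved under pics/ and viewed, and the job is handed in when it is done.

Besides the shell and the picture viewer there is one more tool, called as a command line: name --argument value ..., lists and objects as JSON in quotes. carry_out: Moves the arm, as the interface text tells. Its arguments: {"type":"object","properties":{"commands":{"type":"array"},"squeeze":{"type":"number"}},"required":["commands"]}

```bash
mkdir -p pics; ls; python3 - <<'E'
from rig import ctrl
import cv2,numpy as np
s=ctrl.sense();print({k:np.round(v,3) for k,v in s.items()})
for n in ["scene","top"]:
    im=ctrl.get_image(n);cv2.imwrite(f"pics/{n}0.png",im["frame"][:,:,::-1])
    print(n,im["fov_y"],np.round(im["R"],3).tolist(),im["t"])
    for t in ["oblong_lid_grip","square_lid_grip","large_round_lid_grip","small_round_lid_grip","oblong_box_mouth","square_box_mouth","large_round_box_mouth","small_round_box_mouth","jar_mid","spool_mid"]:
        print(t,[(np.round(d["position"],3).tolist(),round(d["conf"],2)) for d in ctrl.tip_of(t,n)][:3])
E
```

```text
pics
{'clock': np.float64(0.0), 'joints': array([ 1.193,  0.384,  0.044,  1.6  , -0.018,  1.161, -0.05 ]), 'qvel': array([ 0.   , -0.001,  0.001,  0.   , -0.001, -0.001,  0.001]), 'tau': array([ 0.0000e+00, -4.3346e+01,  1.0240e+00, -2.4952e+01,  1.1000e-02,
        1.1000e-02,  0.0000e+00]), 'tool_pos': array([ 0.179, -0.624,  0.23 ]), 'orientation': array([ 0.799, -0.602, -0.001, -0.001]), 'contact_force': array([ 0.215,  0.17 , -0.469]), 'wrist_torque': array([ 0.017, -0.033,  0.021]), 'finger_gap': np.float64(0.996)}
scene 55.47872551700654 [[0.356, 0.934, -0.02], [0.639, -0.259, -0.724], [-0.681, 0.245, -0.69]] [-0.16769116 -0.24037001  1.26365765]
oblong_lid_grip [([0.47, -0.104, 0.036], 0.86), ([0.216, -0.332, 0.038], 0.84), ([0.551, 0.385, 0.056], 0.6)]
square_lid_grip [([0.515, -0.395, 0.036], 0.77)]
large_round_lid_grip [([0.386, 0.271, 0.039], 0.95)]
small_round_lid_grip [([0.633, 0.122, 0.04], 0.76)]
oblong_box_mouth [([0.39, -0.272, 0.051], 0.83)]
square_box_mouth [([0.622, -0.131, 0.06], 0.75), ([0.384, 0.273, 0.04], 0.16)]
large_round_box_mouth [([0.46, 0.081, 0.065], 
[... 251 characters left out ...]
[-0.981, -0.022, -0.192], [0.192, 0.016, -0.981]] [-0.01280925  0.45774069  0.90370265]
oblong_lid_grip [([0.212, -0.337, 0.04], 0.8), ([0.672, -0.324, 0.04], 0.76), ([0.468, -0.1, 0.036], 0.6)]
square_lid_grip [([0.514, -0.402, 0.04], 0.93)]
large_round_lid_grip [([0.384, 0.269, 0.038], 0.91)]
small_round_lid_grip [([0.633, 0.127, 0.041], 0.98)]
oblong_box_mouth [([0.383, -0.276, 0.047], 0.69)]
square_box_mouth [([0.627, -0.135, 0.059], 0.91)]
large_round_box_mouth [([0.463, 0.081, 0.062], 0.56), ([0.389, 0.275, 0.035], 0.18)]
small_round_box_mouth [([0.549, 0.38, 0.054], 0.84)]
jar_mid [([0.51, -0.235, 0.03], 0.62)]
spool_mid [([0.558, -0.001, 0.022], 0.54), ([0.515, -0.403, 0.038], 0.51)]
```

View pics/scene0.png

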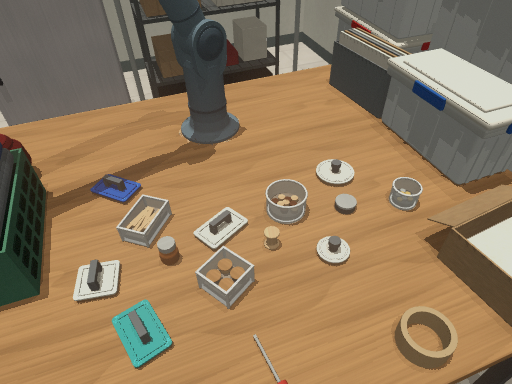

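View pics/top0.png

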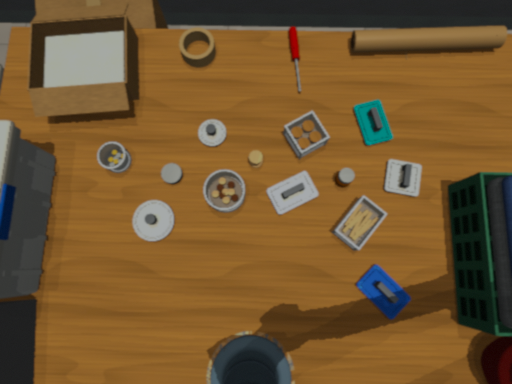

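```bash
cat > h.py <<'E'
from rig import ctrl
import cv2,numpy as np
from scipy.optimize import minimize
def rect(w,h): return np.array([[-w/2,-h/2],[w/2,-h/2],[w/2,h/2],[-w/2,h/2]])
def circ(d): a=np.linspace(0,2*np.pi,40,endpoint=False); return d/2*np.c_[np.cos(a),np.sin(a)]
def prism(p,z0,z1): return np.r_[np.c_[p,np.full(len(p),z0)],np.c_[p,np.full(len(p),z1)]]
def lid(p,g): return [prism(p,.010,.014),prism(p*.9-0,.0,.010) if 0 else prism(p,.010,.014),prism(g,.03,.046)]
M={"oblong_lid_grip":(lid(rect(.122,.078),rect(.06,.016)),(.469,-.102),np.pi),
"square_lid_grip":(lid(rect(.09,.09),rect(.06,.016)),(.5145,-.399),np.pi),
"large_round_lid_grip":(lid(circ(.11),circ(.028)),(.385,.270),0),
"small_round_lid_grip":(lid(circ(.078),circ(.028)),(.633,.125),0),
"oblong_box_mouth":([prism(rect(.116,.072),0,.05)],(.386,-.274),np.pi),
"square_box_mouth":([prism(rect(.084,.084),0,.058)],(.625,-.133),np.pi/2),
"large_round_box_mouth":([prism(circ(.104),0,.062)],(.4615,.081),0),
"small_round_box_mouth":([prism(circ(.072),0,.055)],(.5485,.3815),0),
"jar_mid":([prism(circ(.044),0,.058)],(.507,-.235),0),
"spool_mid":([prism(circ(.038),0,.045)],(.556,0),0)}
def proj(im,X,fish=False):
    c=X@np.array(im["R"]).T+np.array(im["t"]); H=im["frame"].shape[0]
    f=H/2/np.tan(np.radians(im["fov_y"])/2)
    if fish:
        r=np.hypot(c[:,0],c[:,1]);th=np.arctan2(r,c[:,2]);k=f*th/np.maximum(r,1e-9)
        return np.c_[im["cx"]+k*c[:,0],im["cy"]+k*c[:,1]]
    return np.c_[im["cx"]+f*c[:,0]/c[:,2],im["cy"]+f*c[:,1]/c[:,2]]
def render(im,parts,x,y,a,dz=0,fish=False):
    S=4; R=np.array([[np.cos(a),-np.sin(a)],[np.sin(a),np.cos(a)]])
    m=np.zeros((384*2,512*2),np.uint8)
    for P in parts:
        Q=P.copy();Q[:,:2]=P[:,:2]@R.T+[x,y];Q[:,2]+=dz
        u=proj(im,Q,fish); h=cv2.convexHull(np.float32(u))
        cv2.fillPoly(m,[np.int32(np.round((h+.5)*2*16))],255,shift=4)
    return cv2.resize(m,(512,384),interpolation=cv2.INTER_AREA)/255.
def fit(name,views,x0=None,dz=0,a0=None,fish=False):
    parts,c,per=M[name]; c=x0 if x0 is not None else c
    def cost(p):
        e=0
        for im,mask in views:
            r=render(im,parts,p[0]/1000,p[1]/1000,p[2]/50,dz,fish); e+=1-np.minimum(r,mask).sum()/np.maximum(r,mask).sum()
        return e/len(views)
    best=None
    for a in ([a0] if a0 is not None else (np.linspace(0,per,9)[:-1] if per else [0])):
        s=np.array([[c[0]*1000,c[1]*1000,a*50]]*4);s[1,0]+=5;s[2,1]+=5;s[3,2]+=8
        r=minimize(cost,s[0],method="Nelder-Mead",options=dict(initial_simplex=s,maxiter=90,xatol=.05,fatol=1e-5))
        if best is None or r.fun<best.fun: best=r
    return best.x[0]/1000,best.x[1]/1000,best.x[2]/50,best.fun
def getmask(name,cam,im,near=None,dz=0,fish=False):
    """trace candidate nearest the expected place"""
    parts,c,_=M[name]; c=near if near is not None else c
    u=proj(im,np.array([[c[0],c[1],.03+dz]]),fish)[0];b=None
    for d in ctrl.trace(name,cam):
        m=np.array(d["pixels"]); 
        if m.sum()<20: continue
        q=np.argwhere(m).mean(0)[::-1];e=np.hypot(*(q-u))
        if b is None or e<b[0]: b=(e,m.astype(float),d["conf"])
    return b
E
python3 - <<'E'
from h import *
ims={n:ctrl.get_image(n) for n in ["scene","top"]}
for n in M:
    V={}
    for cam in ims:
        g=getmask(n,cam,ims[cam])
        if g and g[0]<15: V[cam]=(ims[cam],g[1])
        else: print(n,cam,"no",g and g[0])
    for k,v in list(V.items())+[("both",None)]:
        r=fit(n,list(V.values()) if v is None else [v]); print(n,k,np.round(r,4))
E
```

```text
oblong_lid_grip scene [ 0.4652 -0.1014  2.0545  0.0379]
oblong_lid_grip top [ 0.4704 -0.0998  2.0642  0.0358]
oblong_lid_grip both [ 0.4683 -0.0992  2.0536  0.0787]
square_lid_grip scene [ 0.5139 -0.4001 -0.1788  0.044 ]
square_lid_grip top [ 0.5179 -0.3972 -0.1923  0.0506]
square_lid_grip both [ 0.5153 -0.399  -0.1959  0.0744]
large_round_lid_grip scene [0.3814 0.2703 0.0036 0.0662]
large_round_lid_grip top [0.3868 0.2712 0.1365 0.0541]
large_round_lid_grip both [ 0.3851  0.27   -0.0146  0.0772]
small_round_lid_grip scene [ 0.6321  0.1251 -0.0078  0.0435]
small_round_lid_grip top [0.6363 0.1256 0.1083 0.051 ]
small_round_lid_grip both [0.6339 0.1252 0.1204 0.0719]
oblong_box_mouth scene [ 0.383  -0.2726  2.4558  0.0263]
oblong_box_mouth top [ 0.3906 -0.2719  2.4899  0.0327]
oblong_box_mouth both [ 0.388  -0.272   2.4569  0.0769]
square_box_mouth scene [ 0.6207 -0.1339  0.5706  0.031 ]
square_box_mouth top [ 0.6281 -0.1328  0.5449  0.036 ]
square_box_mouth both [ 0.6257 -0.133   0.5588  0.0858]
large_round_box_mouth scene [0.4589 0.0798 0.2499 0.035 ]
large_round_box_mouth top [0.4648 0.0811 0.0462 0.0364]
large_round_box_mouth both [0.4624 0.0803 0.148  0.0635]
small_round_box_mouth scene [0.5472 0.3857 0.0012 0.0803]
small_round_box_mouth top [ 0.5529  0.3825 -0.1598  0.1134]
small_round_box_mouth both [0.5502 0.3832 0.1865 0.1147]
jar_mid scene [ 0.5066 -0.2374  0.1917  0.1691]
jar_mid top [ 0.5119 -0.2351  0.1016  0.1276]
jar_mid both [ 0.5106 -0.2362  0.1014  0.1646]
spool_mid scene [0.5535 0.0017 0.0426 0.132 ]
spool_mid top [0.5598 0.002  0.0947 0.1554]
spool_mid both [0.558  0.0012 0.3209 0.1864]
```

```bash
cat >> h.py <<'E'
from scipy.spatial.transform import Rotation as Ro
def go(x,y,z,yaw):
    s=ctrl.sense();R0=Ro.from_quat(s["orientation"])
    c,n=np.cos(yaw),np.sin(yaw)
    R1=Ro.from_matrix(np.array([[c,n,0],[n,-c,0],[0,0,-1.]]))
    d=R0.inv().apply(np.array([x,y,z])-s["tool_pos"])*1000
    w=(R0.inv()*R1).as_rotvec()
    X=R0.as_matrix()
    print("at",np.round(s["tool_pos"],4),"yaw",round(np.arctan2(X[1,0],X[0,0]),3),"q",np.round(s["joints"],2),"gap",round(float(s["finger_gap"]),3),"t",round(float(s["clock"]),2))
    print("shift mm",np.round(d,1),"rot",np.round(w,3),"dist",round(float(np.linalg.norm(d)),1))
E
python3 -c "
from h import *
go(.468,-.100,.16,.484)"
```

```text
at [ 0.1795 -0.6247  0.2313] yaw -1.291 q [ 1.19  0.38  0.04  1.6  -0.02  1.16 -0.05] gap 1.004 t 2.2
shift mm [-424.6 -422.2   71.3] rot [ 0.    -0.    -1.775] dist 603.0
```

carry_out --commands '[-20,-20,3,0,0,-0.1,1,-55,-55,9,0,0,-0.22,1,-90,-90,15,0,0,-0.36,1,-125,-125,21,0,0,-0.5,1,-160,-160,27,0,0,-0.64,1,-195,-195,33,0,0,-0.78,1,-220,-220,37,0,0,-0.9,1,-235,-235,40,0,0,-1.0,1]' --squeeze 40

```text
clock: 3.0
tool_pos: [0.3423, -0.3303, 0.1912]
orientation: [0.99, -0.14, 0.0, -0.0]
contact_force: [0.0, -0.6, -0.2]
finger_gap: 0.999
```

```bash
python3 -c "
from h import *
go(.468,-.100,.16,.484)"
```

```text
at [ 0.3423 -0.3303  0.1912] yaw -0.282 q [ 0.95  0.11 -0.28  2.03  0.04  1.    0.37] gap 0.999 t 3.0
shift mm [  56.8 -256.2   31.4] rot [-0.001 -0.    -0.766] dist 264.3
```

carry_out --commands '[8,-36,4,0,0,-0.11,1,16,-74,9,0,0,-0.24,1,25,-114,14,0,0,-0.37,1,34,-154,19,0,0,-0.5,1,43,-194,24,0,0,-0.62,1,51,-230,28,0,0,-0.72,1,56,-250,31,0,0,-0.766,1,56.8,-256,31.4,0,0,-0.766,1]'

```text
clock: 3.8
tool_pos: [0.469, -0.0979, 0.16]
orientation: [0.97, 0.242, 0.001, -0.001]
contact_force: [0.2, -0.6, 0.0]
finger_gap: 1.001
```

```bash
cat > w.py <<'E'
import sys
from h import *
im=ctrl.get_image("wrist");cv2.imwrite(f"pics/{sys.argv[1]}.png",im["frame"][:,:,::-1])
print(im["fov_y"],im["cx"],im["cy"])
for a in sys.argv[2:]:
    n,*r=a.split(",");r=[float(v) for v in r]; x0=r[:2] if len(r)>1 else None; dz=r[2] if len(r)>2 else 0
    print(n,[(np.round(d["position"],3).tolist(),round(d["conf"],2)) for d in ctrl.tip_of(n,"wrist")][:3])
    g=getmask(n,"wrist",im,x0,dz,True)
    if g: print("mask",g[0],g[1].sum(),g[2],"fit",np.round(fit(n,[(im,g[1])],x0,dz,r[3] if len(r)>3 else None,True),4))
s=ctrl.sense();print(s["tool_pos"],s["clock"])
E
python3 w.py w1 oblong_lid_grip
```

```text
65.70646984690485 257.2737116782566 193.3319774251911
oblong_lid_grip [([0.215, -0.335, 0.04], 0.83), ([0.463, -0.1, 0.041], 0.71)]
mask 9.278658427876518 8914.0 0.88 fit [ 0.4687 -0.0996  2.0505  0.0253]
[ 0.46735497 -0.10178363  0.15988808] 3.95
```

View pics/w1.png

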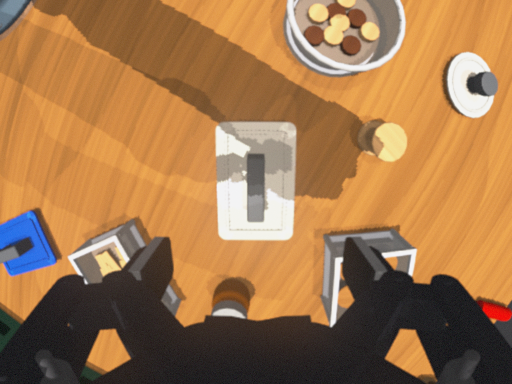

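```bash
python3 -c "
from h import *
go(.4687,-.0996,.022,.4797)"
```

```text
at [ 0.4674 -0.1018  0.1599] yaw 0.482 q [ 0.64  0.19 -0.56  2.04  0.12  0.94  0.51] gap 0.997 t 3.95
shift mm [  2.3  -1.3 137.9] rot [-0.     0.001  0.002] dist 137.9
```

carry_out --commands '[1,-1,15,0,0,0.002,0.6,2,-1.3,40,0,0,0.002,0.6,2.3,-1.3,65,0,0,0.002,0.6,2.3,-1.3,90,0,0,0.002,0.6,2.3,-1.3,110,0,0,0.002,0.6,2.3,-1.3,125,0,0,0.002,0.6,2.3,-1.3,134,0,0,0.002,0.6,2.3,-1.3,137,0,0,0.002,0.6]'

```text
clock: 4.75
tool_pos: [0.468, -0.1007, 0.0222]
orientation: [0.972, 0.237, -0.001, 0.0]
contact_force: [-0.3, -0.3, 0.4]
finger_gap: 0.604
```

```bash
python3 -c "
from h import *
go(.4687,-.0996,.022,.4797)"
```

```text
at [ 0.468  -0.1007  0.0222] yaw 0.478 q [ 0.55  0.42 -0.48  2.12  0.31  0.67  0.34] gap 0.604 t 4.75
shift mm [ 1.1 -0.6  0.2] rot [-0.     0.002 -0.002] dist 1.3
```

carry_out --commands '[1,-0.6,0,0,0,0,0.4,1,-0.6,0,0,0,0,0.2,1,-0.6,0,0,0,0,0,1,-0.6,0,0,0,0,0,1,-0.6,0,0,0,0,0,1,-0.6,0,0,0,0,0,1,-0.6,-5,0,0,0,0,1,-0.6,-15,0,0,0,0]' --squeeze 40

```text
clock: 5.55
tool_pos: [0.4671, -0.0993, 0.0366]
orientation: [0.972, 0.237, -0.002, -0.001]
contact_force: [-0.1, 0.6, -1.6]
finger_gap: 0.179
```

```bash
python3 -c "
from h import *
go(.468,-.1,.16,.478)
go(.388,-.272,.16,2.46-np.pi/2)"
```

```text
at [ 0.4671 -0.0993  0.0366] yaw 0.478 q [ 0.56  0.4  -0.49  2.12  0.29  0.7   0.36] gap 0.179 t 5.55
shift mm [-1.000e-01  7.000e-01 -1.234e+02] rot [-0.003  0.004  0.   ] dist 123.4
at [ 0.4671 -0.0993  0.0366] yaw 0.478 q [ 0.56  0.4  -0.49  2.12  0.29  0.7   0.36] gap 0.179 t 5.55
shift mm [-150.2  116.6 -123.1] rot [-0.003  0.004 -0.411] dist 226.5
```

carry_out --commands '[0,0,-20,0,0,0,0,0,0,-50,0,0,0,0,-10,8,-80,0,0,-0.05,0,-35,27,-105,0,0,-0.13,0,-65,50,-115,0,0,-0.21,0,-95,74,-120,0,0,-0.29,0,-122,95,-122,0,0,-0.36,0,-140,109,-123,0,0,-0.41,0]'

```text
clock: 6.35
tool_pos: [0.3916, -0.2631, 0.1605]
orientation: [0.903, 0.429, -0.003, -0.001]
contact_force: [0.3, 0.2, -0.7]
finger_gap: 0.178
```

```bash
python3 w.py w2 oblong_box_mouth; python3 -c "
from h import *
im=ctrl.get_image('scene');cv2.imwrite('pics/s2.png',im['frame'][:,:,::-1])
im2=ctrl.get_image('top');cv2.imwrite('pics/t2.png',im2['frame'][:,:,::-1])
go(.388,-.272,.14,2.46-np.pi/2)"
```

```text
65.70646984690485 257.2737116782566 193.3319774251911
oblong_box_mouth []
[ 0.39224178 -0.26185773  0.16001052] 6.5
at [ 0.3937 -0.2593  0.1599] yaw 0.889 q [ 0.96  0.17 -0.5   2.06  0.1   0.94  1.3 ] gap 0.175 t 6.6
shift mm [-13.4   3.7  19.9] rot [-0.005  0.002 -0.001] dist 24.3
```

View pics/w2.png

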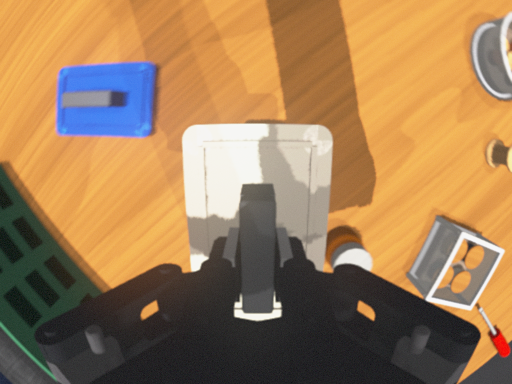

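carry_out --commands '[0,10,0,0,0,0,0,0,35,-5,0,0,0,0,0,65,-10,0,0,0,0,0,95,-15,0,0,0,0,0,120,-20,0,0,0,0,0,130,-20,0,0,0,0,0,130,-20,0,0,0,0,0,130,-20,0,0,0,0]'

```text
clock: 7.4
tool_pos: [0.4941, -0.3396, 0.1783]
orientation: [0.903, 0.43, -0.003, -0.003]
contact_force: [0.1, -0.2, -1.7]
finger_gap: 0.177
```

```bash
python3 w.py w3 oblong_box_mouth
```

```text
65.70646984690485 257.2737116782566 193.3319774251911
oblong_box_mouth [([0.383, -0.274, 0.051], 0.78)]
mask 3.672711837701297 9796.0 0.91 fit [ 0.3897 -0.2727 -0.6887  0.06  ]
[ 0.49368882 -0.3401425   0.17881868] 7.55
```

View pics/w3.png

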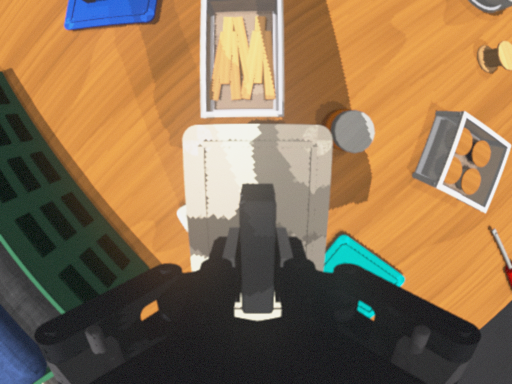

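```bash
python3 -c "
from h import *
go(.3887,-.2724,.09,.884)"
```

```text
at [ 0.4937 -0.3401  0.1788] yaw 0.889 q [ 0.91  0.38 -0.46  1.75  0.19  1.06  1.27] gap 0.176 t 7.55
shift mm [ -13.3 -123.6   89.7] rot [-0.006  0.003  0.005] dist 153.3
```

carry_out --commands '[-2,-20,0,-0.006,0.003,0.005,0,-6,-55,5,-0.006,0.003,0.005,0,-10,-90,15,-0.006,0.003,0.005,0,-13,-115,35,-0.006,0.003,0.005,0,-13.3,-123,55,-0.006,0.003,0.005,0,-13.3,-123.6,75,-0.006,0.003,0.005,0,-13.3,-123.6,87,-0.006,0.003,0.005,0,-13.3,-123.6,90,-0.006,0.003,0.005,0]'

```text
clock: 8.35
tool_pos: [0.3874, -0.2716, 0.0885]
orientation: [0.904, 0.428, -0.001, -0.001]
contact_force: [0.7, 0.2, -0.9]
finger_gap: 0.175
```

```bash
python3 -c "
from h import *
im=ctrl.get_image('scene');cv2.imwrite('pics/s3.png',cv2.resize(im['frame'][120:300,60:260,::-1],None,fx=3,fy=3))
go(.3887,-.2724,.062,.884)"
```

```text
at [ 0.3881 -0.272   0.0889] yaw 0.884 q [ 0.95  0.29 -0.47  2.11  0.18  0.79  1.26] gap 0.181 t 8.4
shift mm [ 0.1  0.8 26.9] rot [-0.002 -0.     0.   ] dist 26.9
```

View pics/s3.png

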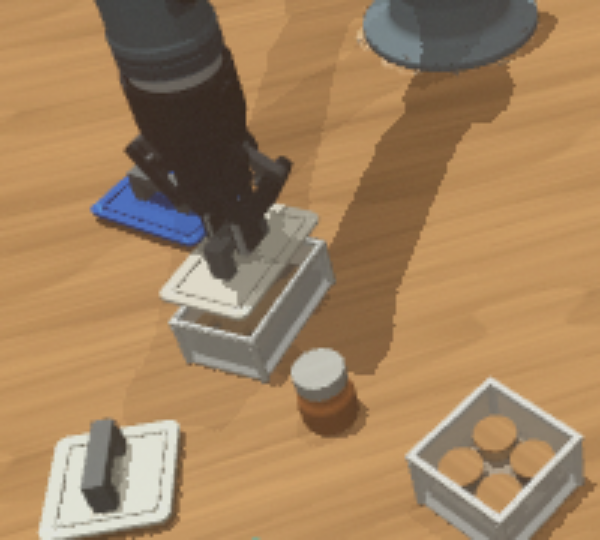

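Lid hovers aligned above the oblong box (about (245,290)). Descend slowly.

carry_out --commands '[0,0.8,3,0,0,0,0,0,0.8,7,0,0,0,0,0,0.8,11,0,0,0,0,0,0.8,14,0,0,0,0,0,0.8,17,0,0,0,0,0,0.8,20,0,0,0,0,0,0.8,22,0,0,0,0,0,0.8,24,0,0,0,0]'

```text
clock: 9.2
tool_pos: [0.3886, -0.2725, 0.0647]
orientation: [0.904, 0.428, -0.0, -0.001]
contact_force: [0.1, -0.8, -0.9]
finger_gap: 0.178
```

```bash
python3 -c "
from h import *
print(ctrl.sense()['contact_force'])
im=ctrl.get_image('scene');cv2.imwrite('pics/s4.png',cv2.resize(im['frame'][160:260,80:230,::-1],None,fx=4,fy=4))
go(.3887,-.2724,.062,.884)"
```

```text
[ 0.11844936 -0.8368529  -0.9087816 ]
at [ 0.3884 -0.2723  0.0644] yaw 0.884 q [ 0.94  0.33 -0.46  2.12  0.21  0.74  1.23] gap 0.175 t 9.25
shift mm [0.1 0.3 2.4] rot [-0.003 -0.     0.   ] dist 2.4
```

View pics/s4.png

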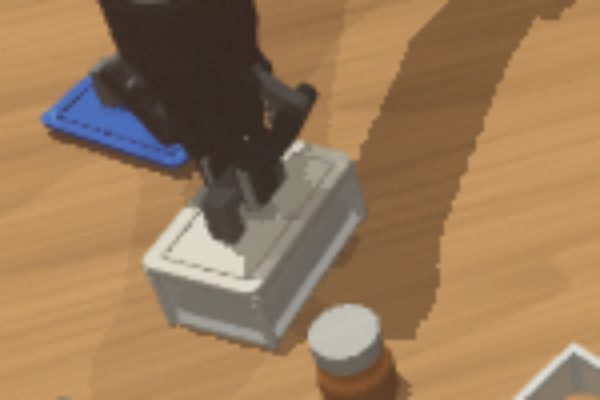

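carry_out --commands '[0,0.2,1,0,0,0,0,0,0.2,2,0,0,0,0,0,0.2,3,0,0,0,0,0,0.2,3,0,0,0,0,0,0.2,3,0,0,0,0.3,0,0.2,3,0,0,0,0.5,0,0.2,3,0,0,0,0.55,0,0.2,3,0,0,0,0.55]'

```text
clock: 10.05
tool_pos: [0.3886, -0.2724, 0.0613]
orientation: [0.904, 0.428, -0.0, -0.001]
contact_force: [0.4, -0.1, -0.1]
finger_gap: 0.55
```

```bash
python3 -c "
from h import *
print(ctrl.sense()['contact_force'])
go(.3887,-.2724,.16,.884)
go(.5153,-.399,.16,-.19+np.pi/2)
go(.5153,-.399,.16,-.19-np.pi/2)"
```

```text
[ 0.4040615  -0.13212988 -0.11762   ]
at [ 0.3886 -0.2724  0.0613] yaw 0.884 q [ 0.94  0.34 -0.45  2.12  0.22  0.74  1.22] gap 0.55 t 10.05
shift mm [  0.1  -0.2 -98.7] rot [-0.003 -0.     0.   ] dist 98.7
at [ 0.3886 -0.2724  0.0613] yaw 0.884 q [ 0.94  0.34 -0.45  2.12  0.22  0.74  1.22] gap 0.55 t 10.05
shift mm [-17.6 178.  -99.2] rot [-0.003 -0.001 -0.496] dist 204.5
at [ 0.3886 -0.2724  0.0613] yaw 0.884 q [ 0.94  0.34 -0.45  2.12  0.22  0.74  1.22] gap 0.55 t 10.05
shift mm [-17.6 178.  -99.2] rot [-1.000e-03  4.000e-03  2.645e+00] dist 204.5
```

carry_out --commands '[0,0,-10,0,0,0,0.6,0,0,-35,0,0,0,0.6,-1,10,-65,0,0,-0.03,0.6,-4,40,-88,0,0,-0.12,0.6,-8,80,-96,0,0,-0.24,0.6,-12,120,-99,0,0,-0.36,0.6,-16,155,-99,0,0,-0.46,0.6,-18,168,-99,0,0,-0.496,0.6]'

```text
clock: 10.85
tool_pos: [0.5095, -0.3962, 0.1609]
orientation: [0.771, 0.637, 0.001, 0.0]
contact_force: [-0.4, -0.1, 0.1]
finger_gap: 0.596
```

```bash
python3 w.py w4 square_lid_grip oblong_box_mouth oblong_lid_grip,.388,-.272,.05,-.687; python3 -c "
from h import *
go(.5153,-.399,.16,-.19+np.pi/2)"
```

```text
65.70646984690485 257.2737116782566 193.3319774251911
square_lid_grip [([0.516, -0.4, 0.04], 0.58)]
mask 3.94753222797918 7537.0 0.78 fit [ 0.5166 -0.3989 -0.1622  0.0281]
oblong_box_mouth []
mask 59.846039821859925 480.0 0.8 fit [ 0.3889 -0.2784  2.5005  0.9456]
oblong_lid_grip [([0.39, -0.272, 0.08], 0.86)]
mask 27.208957034858734 8787.0 0.95 fit [ 0.3879 -0.275  -0.6759  0.0477]
[ 0.50655545 -0.39180991  0.15987104] 11.2
at [ 0.5066 -0.3918  0.1599] yaw 1.381 q [ 0.99  0.49 -0.51  1.66  0.26  1.07  1.78] gap 0.598 t 11.2
shift mm [-5.4  9.9 -0.2] rot [-0.003 -0.002  0.   ] dist 11.3
```

View pics/w4.png

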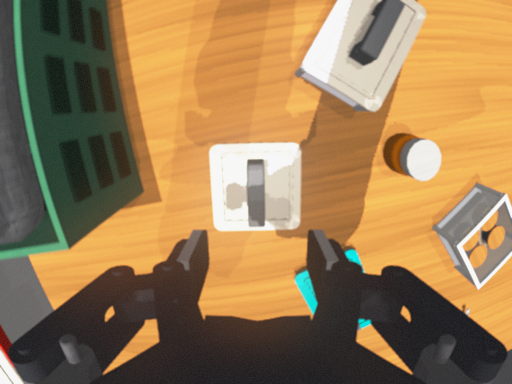

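```bash
python3 -c "
from h import *
go(.516,-.399,.022,1.393)"
```

```text
at [ 0.5066 -0.3918  0.1599] yaw 1.381 q [ 0.99  0.49 -0.51  1.66  0.26  1.07  1.78] gap 0.598 t 11.2
shift mm [ -5.5  11.1 137.8] rot [-0.003 -0.002 -0.012] dist 138.4
```

carry_out --commands '[-3,5,15,-0.003,-0.002,-0.012,0.6,-5.5,11,40,-0.003,-0.002,-0.012,0.6,-5.5,11.1,65,-0.003,-0.002,-0.012,0.6,-5.5,11.1,90,-0.003,-0.002,-0.012,0.6,-5.5,11.1,112,-0.003,-0.002,-0.012,0.6,-5.5,11.1,128,-0.003,-0.002,-0.012,0.6,-5.5,11.1,136,-0.003,-0.002,-0.012,0.6,-5.5,11.1,137.5,-0.003,-0.002,-0.012,0.6]'

```text
clock: 12.0
tool_pos: [0.5153, -0.3983, 0.021]
orientation: [0.767, 0.642, -0.0, -0.001]
contact_force: [-0.1, 0.0, 0.6]
finger_gap: 0.602
```

```bash
python3 -c "
from h import *
go(.516,-.399,.022,1.393)"
```

```text
at [ 0.5153 -0.3983  0.021 ] yaw 1.393 q [ 0.93  0.68 -0.45  1.7   0.37  0.85  1.72] gap 0.602 t 12.0
shift mm [-0.6  0.8 -1. ] rot [-0.002 -0.001  0.   ] dist 1.4
```

carry_out --commands '[-0.6,0.8,-1,0,0,0,0.4,-0.6,0.8,-1,0,0,0,0.2,-0.6,0.8,-1,0,0,0,0,-0.6,0.8,-1,0,0,0,0,-0.6,0.8,-1,0,0,0,0,-0.6,0.8,-6,0,0,0,0,-0.6,0.8,-20,0,0,0,0,-0.6,0.8,-45,0,0,0,0]'

```text
clock: 12.8
tool_pos: [0.5137, -0.3977, 0.0643]
orientation: [0.767, 0.642, -0.001, -0.004]
contact_force: [-0.9, -0.2, -0.5]
finger_gap: 0.177
```

```bash
python3 -c "
from h import *
go(.6257,-.133,.17,.559)
go(.6257,-.133,.17,.559+np.pi/2)"
```

```text
at [ 0.5137 -0.3977  0.0643] yaw 1.393 q [ 0.95  0.62 -0.47  1.69  0.33  0.93  1.75] gap 0.177 t 12.8
shift mm [ 280.7   62.8 -105.2] rot [-0.009 -0.     0.834] dist 306.3
at [ 0.5137 -0.3977  0.0643] yaw 1.393 q [ 0.95  0.62 -0.47  1.69  0.33  0.93  1.75] gap 0.177 t 12.8
shift mm [ 280.7   62.8 -105.2] rot [-0.006 -0.006 -0.736] dist 306.3
```

```bash
python3 -c "
from h import *
go(.692,-.239,.175,.559)"
```

```text
at [ 0.5137 -0.3977  0.0643] yaw 1.393 q [ 0.95  0.62 -0.47  1.69  0.33  0.93  1.75] gap 0.177 t 12.8
shift mm [ 188.1  146.7 -111.2] rot [-0.009 -0.     0.834] dist 263.1
```

carry_out --commands '[10,8,-30,0,0,0.05,0,30,23,-60,0,0,0.16,0,58,45,-85,0,0,0.29,0,90,70,-100,0,0,0.43,0,122,95,-107,0,0,0.57,0,152,118,-110,0,0,0.7,0,175,136,-111,0,0,0.79,0,188,146,-111,0,0,0.834,0]'

```text
clock: 13.6
tool_pos: [0.6936, -0.2339, 0.1758]
orientation: [0.961, 0.277, -0.001, -0.004]
contact_force: [-0.6, 1.6, -0.8]
finger_gap: 0.179
```

carry_out --commands '[0,0,0,0,0,0,0,0,0,0,0,0,0,0,0,0,0,0,0,0,0,0,0,0,0,0,0,0,0,0,0,0,0,0,0,0,0,0,0,0,0,0,0,0,0,0,0,0,0,0,0,0,0,0,0,0]'

```text
clock: 14.4
tool_pos: [0.6936, -0.234, 0.1758]
orientation: [0.961, 0.277, -0.001, -0.004]
contact_force: [0.4, -0.3, -0.9]
finger_gap: 0.176
```

```bash
python3 w.py w5 square_box_mouth; python3 -c "
from h import *
go(.6257,-.133,.17,.559)"
```

```text
65.70646984690485 257.2737116782566 193.3319774251911
square_box_mouth [([0.626, -0.133, 0.062], 0.75)]
mask 2.5493443578028887 9551.0 0.7 fit [ 0.6237 -0.1325  0.5328  0.0628]
[ 0.69368417 -0.23373731  0.17580437] 14.55
at [ 0.6937 -0.2337  0.1758] yaw 0.562 q [ 0.51  0.62 -0.36  1.4   0.22  1.18  0.69] gap 0.18 t 14.55
shift mm [  -3.8 -121.4    6.9] rot [-0.009  0.     0.003] dist 121.7
```

View pics/w5.png

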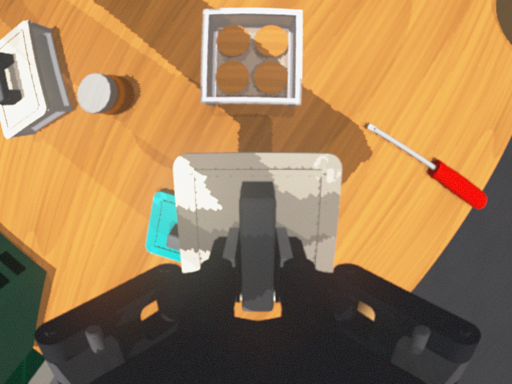

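```bash
cat >> h.py <<'E'
def back(im,px,z,fish=True):
    px=np.atleast_2d(np.array(px,float));f=192/np.tan(np.radians(im["fov_y"])/2)
    d=px-[im["cx"],im["cy"]];r=np.hypot(d[:,0],d[:,1]);th=r/f if fish else np.arctan(r/f)
    v=np.c_[d/r[:,None]*np.sin(th)[:,None],np.cos(th)]
    R=np.array(im["R"]);o=-R.T@np.array(im["t"]);w=v@R
    return o+w*((z-o[2])/w[:,2])[:,None]
E
python3 - <<'E'
from h import *
im=ctrl.get_image("wrist")
P=back(im,[(203,10),(302,9),(302.5,104.5),(201,103.5)],.058)
print(np.round(P,4),P.mean(0))
for i in range(4):
    d=P[(i+1)%4]-P[i];print(np.hypot(d[0],d[1]),np.arctan2(d[1],d[0])%(np.pi/2))
cv2.imwrite("pics/w5z.png",cv2.resize(im["frame"][:125,180:330,::-1],None,fx=5,fy=5,interpolation=cv2.INTER_CUBIC))
g=getmask("square_box_mouth","wrist",im,None,0,True)
r=render(im,M["square_box_mouth"][0],.6245,-.1325,.545,0,True)
o=im["frame"][:,:,::-1].copy()
o[...,2]=np.where(abs(r-g[1])>.5,255,o[...,2])
cv2.imwrite("pics/w5d.png",cv2.resize(o[:150,150:350],None,fx=4,fy=4,interpolation=cv2.INTER_NEAREST))
E
```

```text
[[ 0.5655 -0.1197  0.058 ]
 [ 0.6398 -0.0722  0.058 ]
 [ 0.6872 -0.1477  0.058 ]
 [ 0.6114 -0.1942  0.058 ]] [ 0.6260079  -0.13343774  0.058     ]
0.08815093356006724 0.56817175030092
0.08915300222158248 0.5606167141442362
0.08889553827871932 0.5495520391447193
0.08750658807424418 0.5521409203207499
```

View pics/w5d.png

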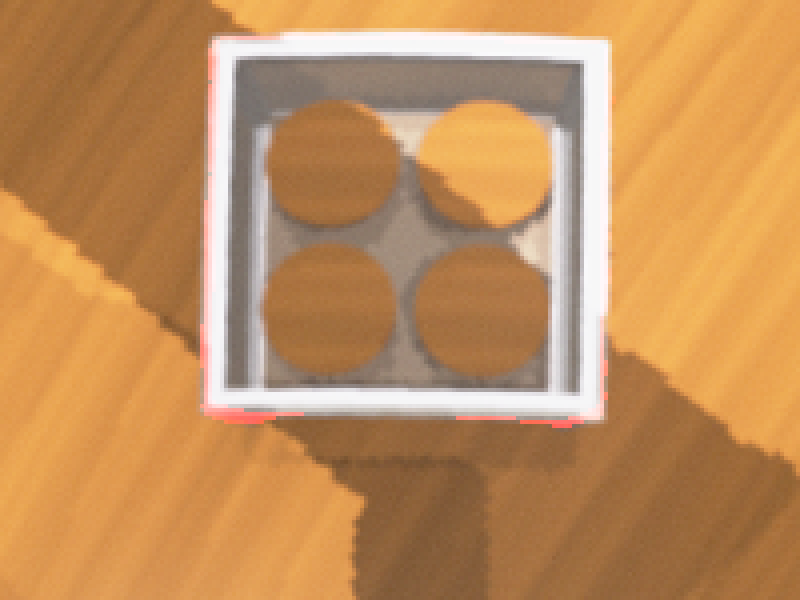

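View pics/w5z.png

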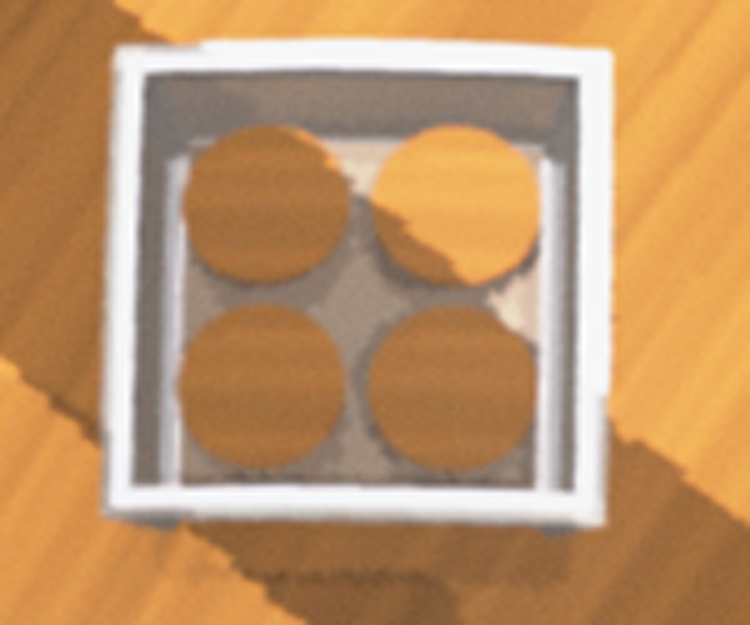

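```bash
python3 -c "
from h import *
go(.6258,-.1331,.098,.558)"
```

```text
at [ 0.6937 -0.2337  0.1758] yaw 0.562 q [ 0.51  0.62 -0.36  1.4   0.22  1.18  0.69] gap 0.177 t 14.65
shift mm [  -3.7 -120.6   78.9] rot [-0.009  0.     0.004] dist 144.1
```

carry_out --commands '[-1,-15,0,-0.009,0,0.004,0,-2,-45,3,-0.009,0,0.004,0,-3,-80,12,-0.009,0,0.004,0,-3.7,-108,28,-0.009,0,0.004,0,-3.7,-120,48,-0.009,0,0.004,0,-3.7,-120.6,66,-0.009,0,0.004,0,-3.7,-120.6,77,-0.009,0,0.004,0,-3.7,-120.6,79,-0.009,0,0.004,0]'

```text
clock: 15.45
tool_pos: [0.6247, -0.1334, 0.0963]
orientation: [0.961, 0.275, -0.002, -0.001]
contact_force: [-0.2, -0.4, -1.1]
finger_gap: 0.178
```

```bash
python3 -c "
from h import *
im=ctrl.get_image('scene');cv2.imwrite('pics/s5.png',cv2.resize(im['frame'][200:320,150:300,::-1],None,fx=4,fy=4))
go(.6258,-.1331,.07,.558)"
```

```text
at [ 0.6254 -0.1337  0.097 ] yaw 0.558 q [ 0.44  0.54 -0.38  1.71  0.24  0.94  0.53] gap 0.177 t 15.5
shift mm [ 0.7 -0.3 27. ] rot [-0.001  0.002 -0.   ] dist 27.0
```

View pics/s5.png

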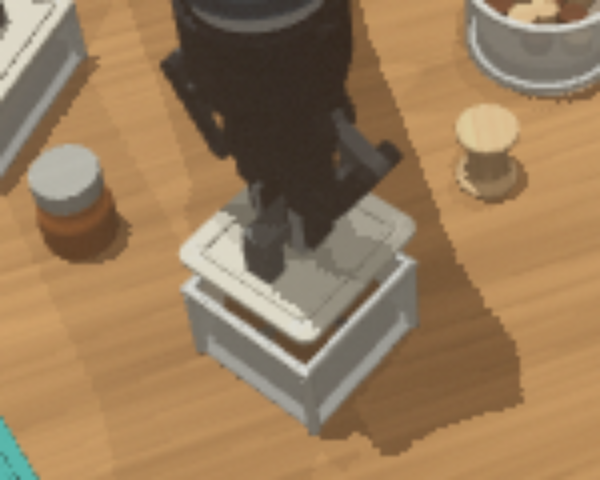

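Square lid hovers aligned over the square box (about (300,280)).

carry_out --commands '[0.5,-0.3,3,0,0,0,0,0.5,-0.3,7,0,0,0,0,0.5,-0.3,11,0,0,0,0,0.5,-0.3,14,0,0,0,0,0.5,-0.3,17,0,0,0,0,0.5,-0.3,20,0,0,0,0,0.5,-0.3,22,0,0,0,0,0.5,-0.3,24,0,0,0,0]'

```text
clock: 16.3
tool_pos: [0.6256, -0.1332, 0.0728]
orientation: [0.961, 0.275, -0.001, -0.0]
contact_force: [-0.6, 0.4, -0.3]
finger_gap: 0.176
```

```bash
python3 -c "
from h import *
im=ctrl.get_image('scene');cv2.imwrite('pics/s6.png',cv2.resize(im['frame'][200:320,150:300,::-1],None,fx=4,fy=4))
go(.6258,-.1331,.07,.558)"
```

```text
at [ 0.6253 -0.1331  0.0724] yaw 0.558 q [ 0.43  0.57 -0.37  1.72  0.25  0.9   0.51] gap 0.178 t 16.35
shift mm [0.4 0.3 2.4] rot [-0.001  0.002 -0.   ] dist 2.5
```

View pics/s6.png

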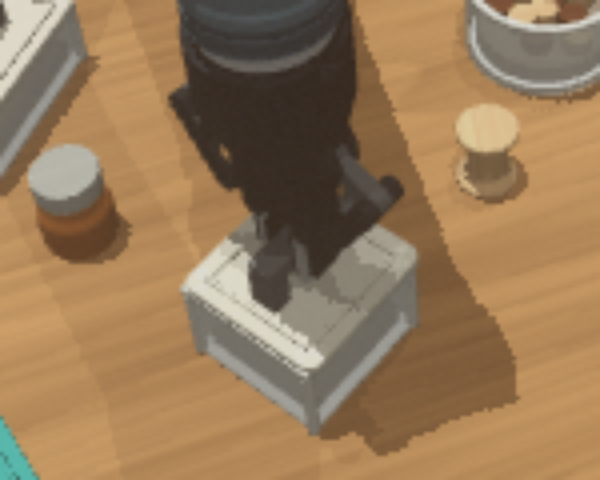

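Plug is in with no contact force. Finish and release.

carry_out --commands '[0.2,0.2,1,0,0,0,0,0.2,0.2,2,0,0,0,0,0.2,0.2,3,0,0,0,0,0.2,0.2,3,0,0,0,0,0.2,0.2,3,0,0,0,0.3,0.2,0.2,3,0,0,0,0.5,0.2,0.2,3,0,0,0,0.55,0.2,0.2,3,0,0,0,0.55]'

```text
clock: 17.15
tool_pos: [0.6256, -0.1332, 0.0692]
orientation: [0.961, 0.275, -0.001, -0.0]
contact_force: [0.4, 0.8, -0.0]
finger_gap: 0.547
```

```bash
python3 -c "
from h import *
print(ctrl.sense()['contact_force'])
go(.634,.125,.16,.2)"
```

```text
[ 0.3725756   0.75545208 -0.02284788]
at [ 0.6256 -0.1332  0.0692] yaw 0.558 q [ 0.43  0.57 -0.37  1.72  0.26  0.9   0.51] gap 0.547 t 17.15
shift mm [ 143.5 -214.8  -90.8] rot [-0.001  0.003  0.358] dist 273.8
```

carry_out --commands '[0,0,-12,0,0,0,0.7,0,0,-40,0,0,0,0.7,10,-15,-70,0,0,0.03,0.7,32,-48,-88,0,0,0.09,0.7,60,-90,-91,0,0,0.17,0.7,88,-132,-91,0,0,0.24,0.7,116,-174,-91,0,0,0.31,0.7,134,-202,-91,0,0,0.358,0.7]'

```text
clock: 17.95
tool_pos: [0.6324, 0.1148, 0.1618]
orientation: [0.995, 0.101, -0.0, -0.002]
contact_force: [0.6, 0.2, -0.2]
finger_gap: 0.697
```

```bash
python3 w.py w6 small_round_lid_grip; python3 -c "
from h import *
go(.634,.125,.16,.2)"
```

```text
65.70646984690485 257.2737116782566 193.3319774251911
small_round_lid_grip [([0.633, 0.124, 0.038], 0.67)]
mask 2.9660397221916863 4608.0 0.73 fit [0.6343 0.124  0.0438 0.023 ]
[0.63207839 0.11513106 0.1614903 ] 18.1
at [0.6321 0.1151 0.1615] yaw 0.208 q [ 0.07  0.47 -0.41  1.66  0.2   1.06 -0.19] gap 0.705 t 18.1
shift mm [ 3.9 -9.3  1.5] rot [-0.003  0.001  0.008] dist 10.2
```

View pics/w6.png

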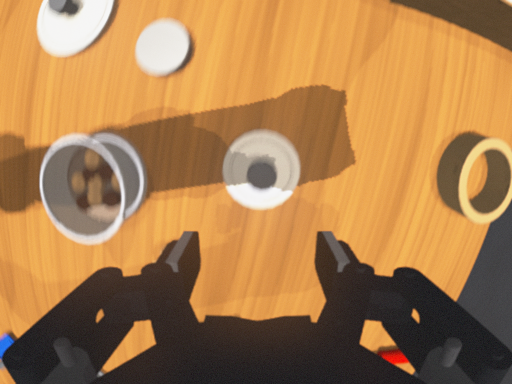

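```bash
python3 -c "
from h import *
go(.634,.1245,.022,.208)"
```

```text
at [0.6321 0.1151 0.1615] yaw 0.208 q [ 0.07  0.47 -0.41  1.66  0.2   1.06 -0.19] gap 0.705 t 18.1
shift mm [  3.9  -8.3 139.5] rot [-0.003  0.001  0.   ] dist 139.8
```

carry_out --commands '[2,-4,15,-0.003,0,0,0.8,3.9,-8.3,40,-0.003,0,0,0.8,3.9,-8.3,65,-0.003,0,0,0.8,3.9,-8.3,90,-0.003,0,0,0.8,3.9,-8.3,112,-0.003,0,0,0.8,3.9,-8.3,128,-0.003,0,0,0.8,3.9,-8.3,137,-0.003,0,0,0.8,3.9,-8.3,139,-0.003,0,0,0.8]'

```text
clock: 18.9
tool_pos: [0.6332, 0.1233, 0.021]
orientation: [0.995, 0.103, -0.002, 0.0]
contact_force: [0.6, -0.1, -0.7]
finger_gap: 0.801
```

```bash
python3 -c "
from h import *
go(.634,.1245,.022,.208)"
```

```text
at [0.6332 0.1233 0.021 ] yaw 0.207 q [ 0.02  0.65 -0.36  1.72  0.29  0.83 -0.26] gap 0.801 t 18.9
shift mm [ 1. -1. -1.] rot [ 0.     0.003 -0.001] dist 1.8
```

carry_out --commands '[1,-1,-1,0,0,0,0.6,1,-1,-1,0,0,0,0.4,1,-1,-1,0,0,0,0.2,1,-1,-1,0,0,0,0,1,-1,-1,0,0,0,0,1,-1,-1,0,0,0,0,1,-1,-10,0,0,0,0,1,-1,-25,0,0,0,0]'

```text
clock: 19.7
tool_pos: [0.6319, 0.1238, 0.0447]
orientation: [0.995, 0.103, -0.004, 0.001]
contact_force: [0.1, -0.4, -1.3]
finger_gap: 0.313
```

```bash
python3 -c "
from h import *
go(.55+.13*np.sin(.7),.383-.13*np.cos(.7),.175,.7)"
```

```text
at [0.6319 0.1238 0.0447] yaw 0.207 q [ 0.02  0.62 -0.37  1.71  0.27  0.87 -0.25] gap 0.313 t 19.7
shift mm [  33.6 -155.9 -130.6] rot [-0.002  0.008 -0.493] dist 206.1
```

carry_out --commands '[0,0,-20,0,0,0,0,0,0,-50,0,0,0,0,3,-12,-85,0,0,-0.05,0,9,-40,-110,0,0.008,-0.15,0,17,-78,-125,0,0.008,-0.27,0,25,-115,-130,0,0.008,-0.38,0,31,-145,-130,0,0.008,-0.47,0,33,-155,-130,0,0.008,-0.493,0]'

```text
clock: 20.5
tool_pos: [0.6312, 0.2886, 0.1758]
orientation: [0.938, 0.347, 0.001, -0.003]
contact_force: [-0.7, 0.3, -1.1]
finger_gap: 0.312
```

```bash
python3 w.py w7 small_round_box_mouth; python3 -c "
from h import *
im=ctrl.get_image('scene');cv2.imwrite('pics/s7.png',im['frame'][:,:,::-1])
go(.55,.383,.1,.7)"
```

```text
65.70646984690485 257.2737116782566 193.3319774251911
small_round_box_mouth [([0.553, 0.381, 0.053], 0.59)]
mask 3.344360655818831 5451.0 0.69 fit [0.5509 0.3824 0.0926 0.0523]
[0.6329338  0.28181672 0.17406228] 20.65
at [0.6337 0.2798 0.1738] yaw 0.697 q [-0.1   0.57 -0.52  1.51  0.3   1.14  0.01] gap 0.314 t 20.7
shift mm [   2.2 -132.9   73.8] rot [ 0.     0.002 -0.003] dist 152.0
```

View pics/w7.png

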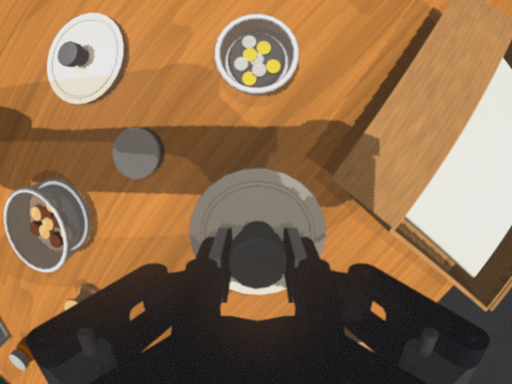

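View pics/s7.png

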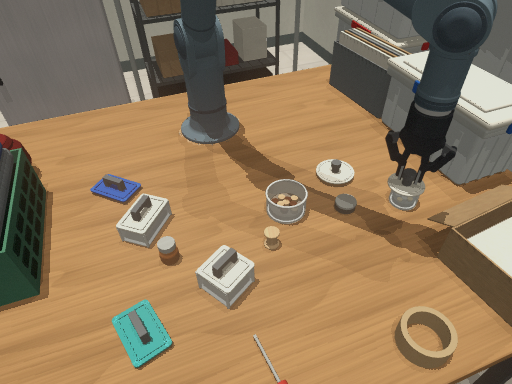

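```bash
python3 - <<'E'
from h import *
im=ctrl.get_image("wrist")
f=im["frame"]
cv2.imwrite("pics/w7z.png",cv2.resize(f[:115,190:330,::-1],None,fx=5,fy=5,interpolation=cv2.INTER_CUBIC))
th=np.linspace(0,2*np.pi,60)
o=cv2.resize(f[:,:,::-1],None,fx=3,fy=3,interpolation=cv2.INTER_CUBIC)
for d in (.072,.076):
    P=np.c_[.5505+d/2*np.cos(th),.3828+d/2*np.sin(th),np.full(60,.055)]
    for u in proj(im,P,True): cv2.circle(o,tuple(int(v) for v in (u+.5)*3),1,(0,0,255) if d<.074 else (0,255,0),-1)
cv2.imwrite("pics/w7o.png",o[:345,560:1000])
go(.5505,.3828,.095,.697)
E
```

```text
at [0.6342 0.2789 0.1738] yaw 0.696 q [-0.1   0.57 -0.52  1.51  0.3   1.14  0.01] gap 0.314 t 20.75
shift mm [   2.5 -133.4   78.7] rot [ 0.001  0.002 -0.001] dist 154.9
```

View pics/w7o.png

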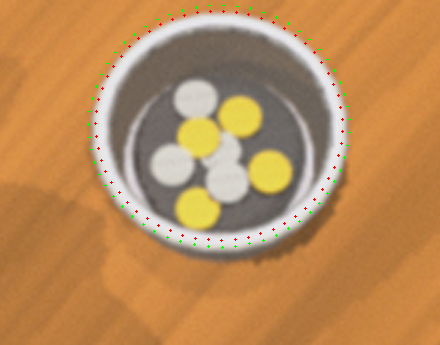

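```bash
python3 -c "
from h import *
go(.5509,.3823,.095,.697)"
```

```text
at [0.6342 0.2789 0.1738] yaw 0.696 q [-0.1   0.57 -0.52  1.51  0.3   1.14  0.01] gap 0.314 t 20.75
shift mm [   2.5 -132.8   78.7] rot [ 0.001  0.002 -0.001] dist 154.4
```

carry_out --commands '[0,-15,0,0,0,0,0,1,-45,2,0,0,0,0,2,-80,10,0,0,0,0,2.5,-112,25,0,0,0,0,2.5,-130,45,0,0,0,0,2.5,-132.8,63,0,0,0,0,2.5,-132.8,75,0,0,0,0,2.5,-132.8,78,0,0,0,0]'

```text
clock: 21.55
tool_pos: [0.5516, 0.3785, 0.093]
orientation: [0.941, 0.339, -0.003, 0.002]
contact_force: [0.3, -1.0, -2.0]
finger_gap: 0.308
```

```bash
python3 -c "
from h import *
im=ctrl.get_image('scene');cv2.imwrite('pics/s8.png',cv2.resize(im['frame'][130:240,340:480,::-1],None,fx=4,fy=4))
go(.5509,.3823,.067,.697)"
```

```text
at [0.5521 0.3787 0.0936] yaw 0.692 q [-0.28  0.62 -0.52  1.62  0.36  1.   -0.22] gap 0.313 t 21.6
shift mm [ 1.5 -3.6 26.6] rot [ 0.002  0.005 -0.005] dist 26.9
```

View pics/s8.png

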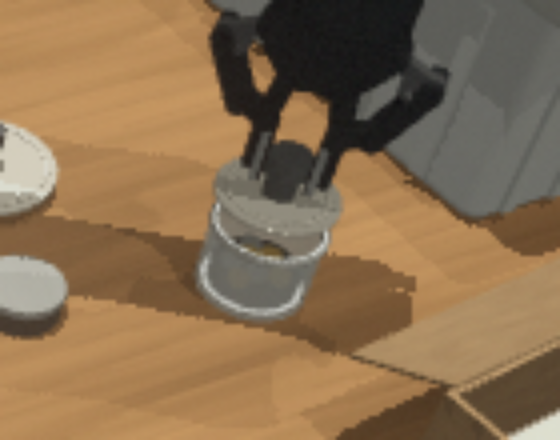

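carry_out --commands '[1.5,-3.6,0,0,0.005,0,0,1.5,-3.6,2,0,0.005,0,0,1.5,-3.6,5,0,0.005,0,0,1.5,-3.6,8,0,0.005,0,0,1.5,-3.6,10,0,0.005,0,0,1.5,-3.6,12,0,0.005,0,0,1.5,-3.6,12,0,0.005,0,0,1.5,-3.6,12,0,0.005,0,0]'

```text
clock: 22.4
tool_pos: [0.5509, 0.3824, 0.0815]
orientation: [0.941, 0.339, 0.0, 0.001]
contact_force: [0.0, 0.1, -0.7]
finger_gap: 0.314
```

```bash
python3 -c "
from h import *
im=ctrl.get_image('scene');cv2.imwrite('pics/s9.png',cv2.resize(im['frame'][130:240,340:480,::-1],None,fx=4,fy=4))
print(ctrl.sense()['contact_force'])
go(.5509,.3823,.067,.697)"
```

```text
[ 0.61916046  0.20579601 -1.13485237]
at [0.551  0.3825 0.0816] yaw 0.692 q [-0.29  0.64 -0.52  1.63  0.37  0.98 -0.24] gap 0.313 t 22.45
shift mm [-0.2  0.1 14.6] rot [ 0.002  0.    -0.005] dist 14.6
```

View pics/s9.png

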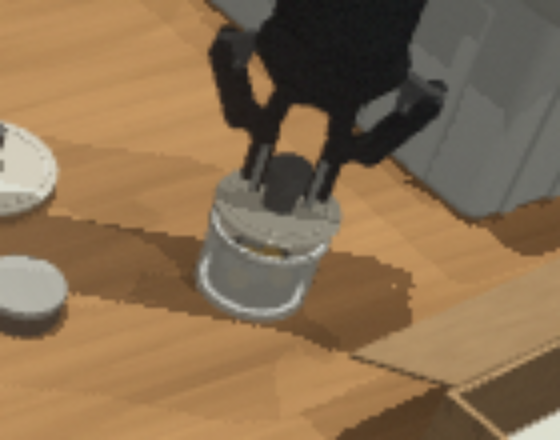

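carry_out --commands '[0,0,2,0,0,0,0,0,0,4,0,0,0,0,0,0,6,0,0,0,0,0,0,8,0,0,0,0,0,0,10,0,0,0,0,0,0,11,0,0,0,0,0,0,12,0,0,0,0,0,0,12,0,0,0,0]'

```text
clock: 23.25
tool_pos: [0.5509, 0.3824, 0.0695]
orientation: [0.941, 0.339, 0.0, 0.001]
contact_force: [-0.4, 0.4, -1.0]
finger_gap: 0.311
```

```bash
python3 -c "
from h import *
im=ctrl.get_image('scene');cv2.imwrite('pics/s10.png',cv2.resize(im['frame'][130:240,340:480,::-1],None,fx=4,fy=4))
print(ctrl.sense()['contact_force'])
go(.5509,.3823,.067,.697)"
```

```text
[-0.01230724 -1.48065522 -1.27332837]
at [0.551  0.3824 0.0696] yaw 0.692 q [-0.29  0.65 -0.51  1.63  0.38  0.96 -0.24] gap 0.314 t 23.3
shift mm [-0.2  0.   2.6] rot [ 0.002  0.    -0.005] dist 2.6
```

View pics/s10.png

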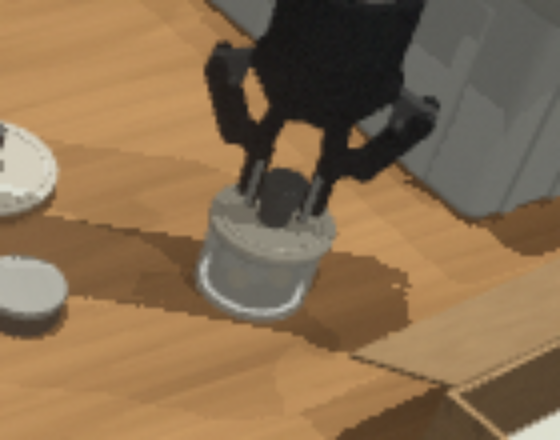

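The plug is in with no contact force; lower and release.

carry_out --commands '[0,0,1,0,0,0,0,0,0,2,0,0,0,0,0,0,3,0,0,0,0,0,0,3,0,0,0,0,0,0,3,0,0,0,0.4,0,0,3,0,0,0,0.6,0,0,3,0,0,0,0.65,0,0,3,0,0,0,0.65]'

```text
clock: 24.1
tool_pos: [0.5509, 0.3824, 0.0663]
orientation: [0.941, 0.339, 0.0, 0.001]
contact_force: [0.4, -0.0, -0.2]
finger_gap: 0.651
```

```bash
python3 -c "
from h import *
print(ctrl.sense()['contact_force'])
go(.385,.270,.16,.6)"
```

```text
[ 0.42938103 -0.03178043 -0.20044025]
at [0.5509 0.3824 0.0663] yaw 0.692 q [-0.29  0.66 -0.51  1.63  0.38  0.95 -0.24] gap 0.651 t 24.1
shift mm [-199.5  -19.1  -93.7] rot [0.002 0.    0.092] dist 221.2
```

carry_out --commands '[0,0,-12,0,0,0,0.75,0,0,-40,0,0,0,0.8,-12,-1,-70,0,0,0,0.8,-42,-4,-88,0,0,0.02,0.8,-82,-8,-93,0,0,0.04,0.8,-122,-12,-93,0,0,0.06,0.8,-162,-15,-93,0,0,0.08,0.8,-190,-18,-93,0,0,0.092,0.8]'

```text
clock: 24.9
tool_pos: [0.3909, 0.2737, 0.1597]
orientation: [0.955, 0.295, 0.0, 0.002]
contact_force: [0.5, 0.9, -0.7]
finger_gap: 0.8
```

```bash
python3 w.py w8 large_round_lid_grip; python3 -c "
from h import *
go(.385,.270,.022,.6)"
```

```text
65.70646984690485 257.2737116782566 193.3319774251911
large_round_lid_grip [([0.387, 0.269, 0.036], 0.82)]
mask 4.624405817963965 9016.0 0.63 fit [0.386  0.269  0.0451 0.0217]
[0.39181694 0.27417226 0.15984622] 25.05
at [0.3918 0.2742 0.1598] yaw 0.6 q [-0.12  0.2  -0.62  2.04  0.15  0.95 -0.22] gap 0.804 t 25.05
shift mm [ -8.   -1.  137.8] rot [0.004 0.    0.   ] dist 138.1
```

View pics/w8.png

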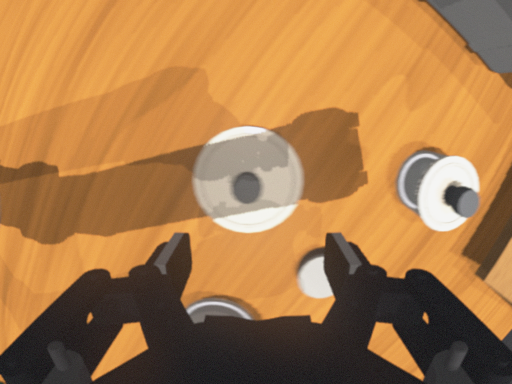

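carry_out --commands '[-4,0.5,15,0.004,0,0,0.8,-7.8,0.6,40,0.004,0,0,0.8,-7.8,0.6,65,0.004,0,0,0.8,-7.8,0.6,90,0.004,0,0,0.8,-7.8,0.6,112,0.004,0,0,0.8,-7.8,0.6,128,0.004,0,0,0.8,-7.8,0.6,136,0.004,0,0,0.8,-7.8,0.6,137,0.004,0,0,0.8]'

```text
clock: 25.85
tool_pos: [0.3864, 0.2693, 0.0223]
orientation: [0.955, 0.296, -0.0, -0.0]
contact_force: [-0.1, 0.5, 0.4]
finger_gap: 0.802
```

```bash
python3 -c "
from h import *
go(.3857,.2693,.022,.6)"
```

```text
at [0.3864 0.2693 0.0223] yaw 0.6 q [-0.22  0.42 -0.54  2.14  0.35  0.67 -0.39] gap 0.802 t 25.85
shift mm [-0.6 -0.4  0.3] rot [-0.     0.001  0.   ] dist 0.8
```

carry_out --commands '[-0.6,-0.4,0,0,0,0,0.6,-0.6,-0.4,0,0,0,0,0.4,-0.6,-0.4,0,0,0,0,0.2,-0.6,-0.4,0,0,0,0,0,-0.6,-0.4,0,0,0,0,0,-0.6,-0.4,0,0,0,0,0,-0.6,-0.4,-10,0,0,0,0,-0.6,-0.4,-25,0,0,0,0]'

```text
clock: 26.65
tool_pos: [0.3846, 0.2685, 0.0473]
orientation: [0.955, 0.296, -0.002, 0.0]
contact_force: [0.4, -0.1, -1.0]
finger_gap: 0.31
```

```bash
python3 -c "
from h import *
for a in (.2,.5): go(.4624+.14*np.sin(a),.0803-.14*np.cos(a),.185,a)"
```

```text
at [0.3846 0.2685 0.0473] yaw 0.601 q [-0.19  0.38 -0.56  2.13  0.3   0.72 -0.35] gap 0.31 t 26.65
shift mm [ -97.3  328.  -137.5] rot [0.    0.004 0.401] dist 368.8
at [0.3846 0.2685 0.0473] yaw 0.601 q [-0.19  0.38 -0.56  2.13  0.3   0.72 -0.35] gap 0.31 t 26.65
shift mm [ -56.7  338.4 -137.7] rot [-0.     0.004  0.101] dist 369.7
```

carry_out --commands '[0,0,-20,0,0,0,0,0,0,-55,0,0,0,0,-2,12,-90,0,0,0,0,-7,40,-118,0,0,0.01,0,-13,80,-132,0,0,0.02,0,-20,120,-137,0,0.004,0.03,0,-27,160,-137,0,0.004,0.05,0,-33,200,-137,0,0.004,0.06,0]'

```text
clock: 27.45
tool_pos: [0.4712, 0.0835, 0.1858]
orientation: [0.964, 0.267, 0.001, 0.0]
contact_force: [0.4, 0.7, -1.0]
finger_gap: 0.312
```

```bash
python3 -c "
from h import *
a=.5; go(.4624+.14*np.sin(a),.0803-.14*np.cos(a),.185,a)"
```

```text
at [0.4712 0.0835 0.1858] yaw 0.54 q [ 0.19  0.14 -0.48  2.03  0.08  0.99  0.21] gap 0.312 t 27.45
shift mm [-14.9 138.1   0.9] rot [ 0.001 -0.002  0.04 ] dist 138.9
```

carry_out --commands '[-4,38,0,0,0,0.01,0,-8,74,0,0,0,0.02,0,-11,104,0,0,0,0.03,0,-14,126,0,0,0,0.04,0,-15,136,0,0,0,0.04,0,-15,138,0,0,0,0.04,0,-15,138,0,0,0,0.04,0,-15,138,0,0,0,0.04,0]'

```text
clock: 28.25
tool_pos: [0.5289, -0.0402, 0.1859]
orientation: [0.968, 0.249, 0.001, -0.0]
contact_force: [0.2, 0.1, -1.2]
finger_gap: 0.31
```

```bash
python3 w.py w9 large_round_box_mouth; python3 - <<'E'
from h import *
im=ctrl.get_image("wrist");f=im["frame"]
th=np.linspace(0,2*np.pi,80)
o=cv2.resize(f[:,:,::-1],None,fx=3,fy=3,interpolation=cv2.INTER_CUBIC)
P=np.c_[.4624+.052*np.cos(th),.0803+.052*np.sin(th),np.full(80,.062)]
for u in proj(im,P,True): cv2.circle(o,tuple(int(v) for v in (u+.5)*3),1,(0,0,255),-1)
cv2.imwrite("pics/w9o.png",o[:600,400:1150])
go(.4624,.0803,.1,.5)
E
```

```text
65.70646984690485 257.2737116782566 193.3319774251911
large_round_box_mouth [([0.457, 0.077, 0.064], 0.96)]
mask 1.937530445977572 9676.0 0.6 fit [0.4636 0.0793 0.0834 0.0359]
[ 0.52902461 -0.04095447  0.18589455] 28.4
at [ 0.5291 -0.0413  0.1859] yaw 0.503 q [ 0.33  0.23 -0.37  1.91  0.1   1.01  0.42] gap 0.309 t 28.45
shift mm [-1.000e-01 -1.387e+02  8.580e+01] rot [ 0.    -0.002  0.003] dist 163.1
```

View pics/w9o.png

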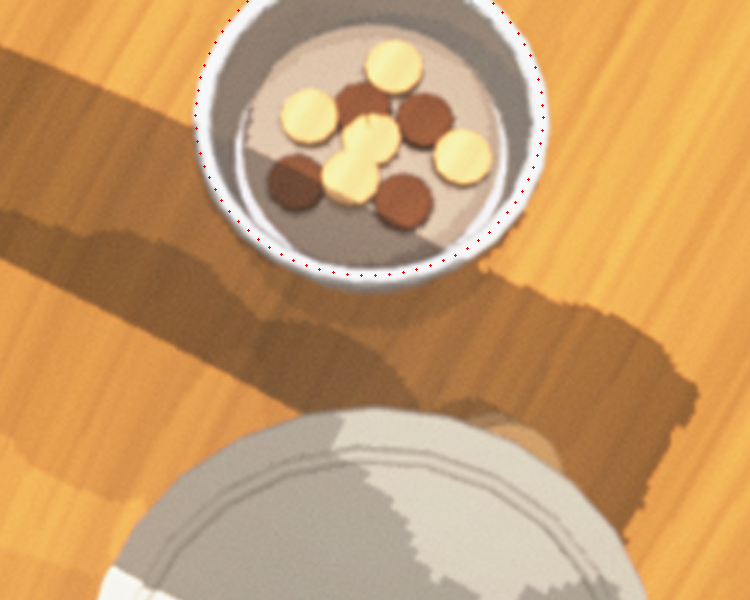

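```bash
python3 -c "
from h import *
go(.463,.0795,.104,.503)"
```

```text
at [ 0.5291 -0.0413  0.1859] yaw 0.503 q [ 0.33  0.23 -0.37  1.91  0.1   1.01  0.42] gap 0.309 t 28.45
shift mm [   0.  -137.7   81.8] rot [ 0.    -0.002 -0.   ] dist 160.2
```

carry_out --commands '[0,-18,0,0,0,0,0,0,-50,0,0,0,0,0,0,-85,5,0,0,0,0,0,-116,20,0,0,0,0,0,-134,40,0,0,0,0,0,-137.7,60,0,0,0,0,0,-137.7,76,0,0,0,0,0,-137.7,81,0,0,0,0]'

```text
clock: 29.25
tool_pos: [0.4602, 0.0808, 0.1033]
orientation: [0.968, 0.25, -0.001, -0.0]
contact_force: [-0.2, 0.1, -1.6]
finger_gap: 0.307
```

```bash
python3 -c "
from h import *
im=ctrl.get_image('scene');cv2.imwrite('pics/s11.png',cv2.resize(im['frame'][130:250,220:370,::-1],None,fx=4,fy=4))
go(.463,.0795,.074,.503)"
```

```text
at [0.4607 0.0804 0.1034] yaw 0.504 q [ 0.16  0.25 -0.46  2.11  0.15  0.81  0.12] gap 0.31 t 29.3
shift mm [ 1.6  1.9 29.4] rot [-0.001  0.001  0.001] dist 29.5
```

View pics/s11.png

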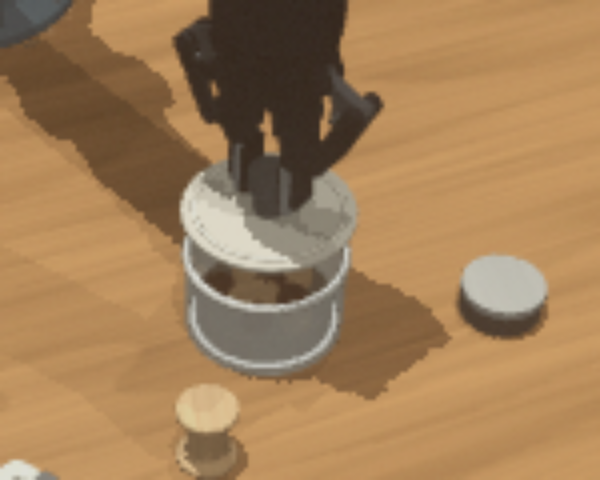

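carry_out --commands '[1.6,1.9,2,0,0,0,0,1.6,1.9,6,0,0,0,0,1.6,1.9,10,0,0,0,0,1.6,1.9,14,0,0,0,0,1.6,1.9,18,0,0,0,0,1.6,1.9,21,0,0,0,0,1.6,1.9,24,0,0,0,0,1.6,1.9,26,0,0,0,0]'

```text
clock: 30.1
tool_pos: [0.4628, 0.0794, 0.077]
orientation: [0.968, 0.249, -0.001, -0.0]
contact_force: [-0.2, 0.2, -1.0]
finger_gap: 0.309
```

```bash
python3 -c "
from h import *
im=ctrl.get_image('scene');cv2.imwrite('pics/s12.png',cv2.resize(im['frame'][130:250,220:370,::-1],None,fx=4,fy=4))
print(ctrl.sense()['contact_force'])
go(.463,.0795,.074,.503)"
```

```text
[ 0.14104013 -0.9496301  -0.84431364]
at [0.4626 0.0794 0.0768] yaw 0.504 q [ 0.14  0.3  -0.44  2.12  0.18  0.76  0.09] gap 0.31 t 30.15
shift mm [0.4 0.1 2.8] rot [-0.002  0.002  0.001] dist 2.8
```

View pics/s12.png

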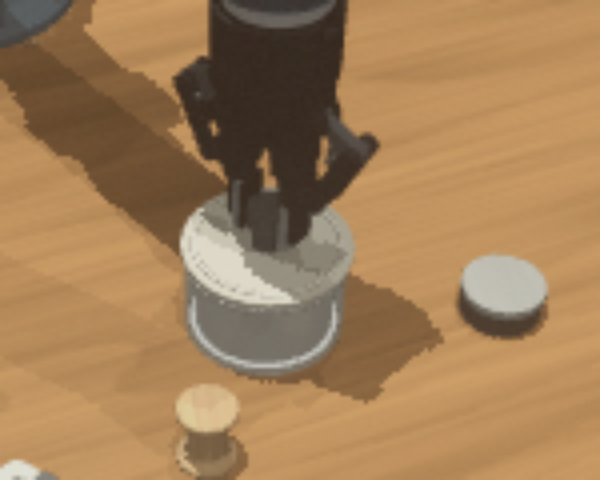

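carry_out --commands '[0.3,0,1,0,0,0,0,0.3,0,2,0,0,0,0,0.3,0,3,0,0,0,0,0.3,0,3.2,0,0,0,0,0.3,0,3.2,0,0,0,0.4,0.3,0,3.2,0,0,0,0.6,0.3,0,3.2,0,0,0,0.65,0.3,0,3.2,0,0,0,0.65]'

```text
clock: 30.95
tool_pos: [0.4629, 0.0795, 0.0734]
orientation: [0.968, 0.249, -0.001, -0.001]
contact_force: [-0.6, -0.1, -1.0]
finger_gap: 0.652
```

carry_out --commands '[0,0,-10,0,0,0,0.7,0,0,-35,0,0,0,0.7,0,0,-65,0,0,0,0.7,0,8,-95,0,0,0,0.7,0,28,-120,0,0,0,0.7,0,48,-135,0,0,0,0.7,0,60,-140,0,0,0,0.7,0,60,-140,0,0,0,0.7]'

```text
clock: 31.75
tool_pos: [0.4933, 0.025, 0.2142]
orientation: [0.969, 0.248, -0.0, -0.0]
contact_force: [0.4, 0.7, 0.5]
finger_gap: 0.697
```

```bash
python3 - <<'E'
from h import *
C={"oblong":(.388,-.272,.050,2.457),"square":(.6257,-.133,.058,.558),"large_round":(.463,.0795,.062,None),"small_round":(.5509,.3823,.055,None)}
ims={n:ctrl.get_image(n) for n in ["scene","top","wrist"]}
for n,im in ims.items(): cv2.imwrite(f"pics/{n}_e.png",im["frame"][:,:,::-1])
for k,(x,y,z,a) in C.items():
  for cam in ims:
    t=k+"_lid_grip"
    print(k,cam,[(np.round(d["position"],3).tolist(),round(d["conf"],2)) for d in ctrl.tip_of(t,cam) if np.hypot(d["position"][0]-x,d["position"][1]-y)<.03],
     "mouth",[np.round(d["position"],3).tolist() for d in ctrl.tip_of(k+"_box_mouth",cam) if np.hypot(d["position"][0]-x,d["position"][1]-y)<.03], "z want",z+.029)
s=ctrl.sense();print(s["clock"],s["tool_pos"],s["contact_force"])
a=ims["scene"]["frame"][110:310,80:440,::-1];cv2.imwrite("pics/scene_ez.png",cv2.resize(a,(792,440),interpolation=cv2.INTER_CUBIC))
E
```

```text
oblong scene [([0.388, -0.274, 0.081], 0.7)] mouth [[0.391, -0.272, 0.046]] z want 0.079
oblong top [([0.389, -0.269, 0.08], 0.96)] mouth [] z want 0.079
oblong wrist [] mouth [] z want 0.079
square scene [([0.624, -0.131, 0.083], 0.83)] mouth [] z want 0.08700000000000001
square top [([0.624, -0.135, 0.086], 0.93)] mouth [[0.629, -0.133, 0.06]] z want 0.08700000000000001
square wrist [] mouth [] z want 0.08700000000000001
large_round scene [([0.46, 0.084, 0.091], 0.66)] mouth [[0.46, 0.077, 0.065], [0.457, 0.083, 0.093]] z want 0.091
large_round top [] mouth [] z want 0.091
large_round wrist [([0.465, 0.083, 0.092], 0.57)] mouth [] z want 0.091
small_round scene [([0.553, 0.379, 0.085], 0.68)] mouth [[0.55, 0.384, 0.058]] z want 0.084
small_round top [([0.554, 0.386, 0.08], 0.8), ([0.549, 0.379, 0.055], 0.53)] mouth [[0.552, 0.38, 0.055]] z want 0.084
small_round wrist [] mouth [] z want 0.084
33.1 [0.49221061 0.02693305 0.21335152] [0.87598178 0.32365086 0.48084418]
```

View pics/scene_ez.png

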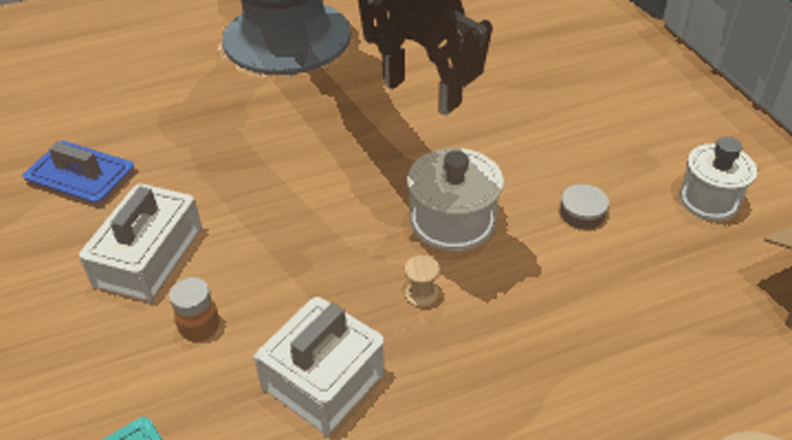

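View pics/wrist_e.png

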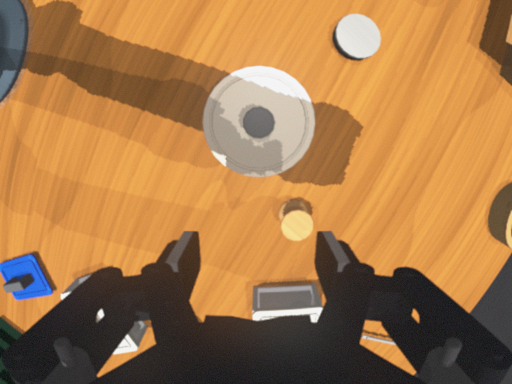

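```bash
python3 - <<'E'
import cv2,numpy as np
a=cv2.imread("pics/scene_e.png");b=cv2.imread("pics/top_e.png")
r=[cv2.resize(i,(390,290),interpolation=cv2.INTER_CUBIC) for i in (a[165:217,375:445],a[165:225,245:325],a[185:250,100:187],a[235:310,180:280])]
cv2.imwrite("pics/ez.png",np.vstack([np.hstack(r[:2]),np.hstack(r[2:])]))
E
```

```text
(no output)
```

View pics/ez.png

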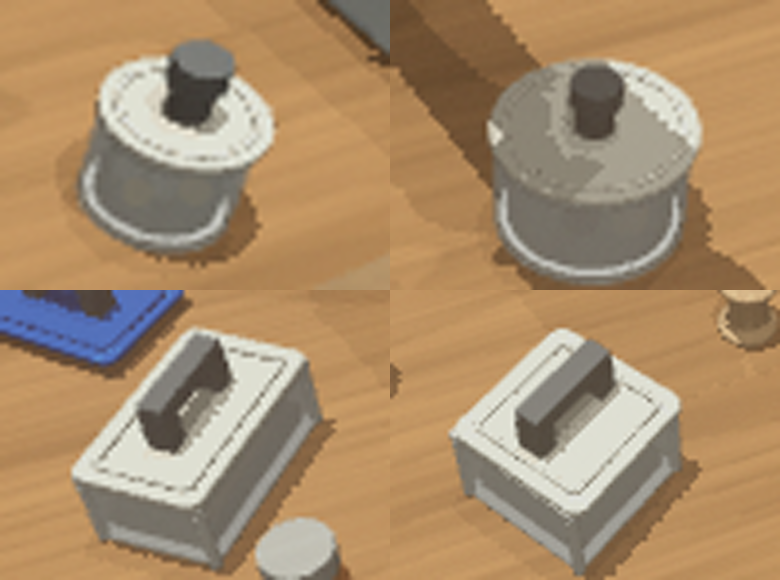

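```bash
python3 -c "
from rig import ctrl
print(ctrl.hand_in())"
```

```text
the job is handed in; nothing more can be done
None
```

All four lids are on their matching boxes, and I handed the job in at about 33 s of the 118 s allowed.

I found the lids and boxes with the trained networks plus outline fits in the scene, top and wrist cameras. Each lid was gripped at 40 N and lowered slowly onto its box. No contact force above about 2 N showed in any reading.

**Last checks:**
- **Position and height:** the measured lid centres lie within about 5 mm of the box centres I had measured. Their heights lie within about 4 mm of the seated values, which is the detectors' own accuracy.
- **Lid seating:** the enlarged scene view shows all four plates flat on their rims, with no visible gap. I judged levelness by eye and did not measure tilt.
- **Jar and spool:** both are upright and look unmoved in the scene view. I did not re-measure their positions.
- **Gripper:** it was clear of everything at hand-in.

**Where readings disagreed:**
- The scene and top cameras differ by 4–8 mm in x. I used their combined fit, and wrist-camera views agreed with that to about 1–2 mm.
- One top-camera candidate put the small round lid at box-rim height (z 0.055 m). The better-scored reading there (0.080 m) and the scene reading (0.085 m) fit the seated height of 0.084 m.
- The top camera did not report the large round lid. The scene and wrist cameras put it at 0.091–0.092 m, against 0.091 m wanted.

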